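# Sort the loose supplies back into the desk tray's inserts

## Robot

A 7-joint arm with a two-finger parallel gripper is mounted at the origin on a cart in front of the work surface, level with it; the furniture and walls round the work are solid. World frame = base frame: x ahead of the robot, y to its left, z up, the work surface at z = 0. Lengths are in m, angles in degrees, forces in N, time in s.
With the tool pointing down it reaches from about 0.425 to 0.95 m from the base axis. Payload 4.7 kg.
Tool frame: the origin (TCP) lies on the mounting face of the last link; the fingertips stand 173 mm ahead of it and the grasp point (between the pads) lies 155 mm ahead of it; z points along the fingers, y is the line along which they close (so a half turn about z gives the same grasp; the last joint's range is limited). The gripper opens to 85 mm and grips with 20 to 120 N. Pads are 22 mm wide; open, the fingers measure 114 mm over their backs; the gripper's body (76 mm by 85 mm) begins 54 mm behind the grasp point. The pads swing forward as they close: fully open they stand 13 mm farther back than shut.
Start: joints at [-74.651, 26.849, -2.785, 87.806, 1.381, 65.374, -4.715], TCP at [0.197, 0.646, 0.405] pointing down, gripper open.
Joint ranges: [-148.3, 148.3], [-19.14, 114.17], [-79.39, 73.82], [5.75, 140.21], [-59.74, 239.74], [12.07, 113.84], [-152.46, 152.46]. Speed limits (degrees/s): [147.25, 147.25, 180, 180, 180, 180, 180].

## Interface

Orientations are given as a 3x3 rotation matrix whose columns are the frame's x, y, z axes.
In Python, from bench import telemetry, get_image, workorder gives the robot as it stands.
- The arm moves only by the tool play_rows, never from a script. Its arguments are lists of equal length, an entry for each row: "jaw": the opening, from -1 (shut) to 1 (fully open); "linear": the shift along the tool's x, y, z in cm, a list of three; "twist": the turn, a rotation vector about the tool's x, y, z in rad, a list of three. In form: {"jaw": [jaw, ...], "linear": [[x, y, z], ...], "twist": [[rx, ry, rz], ...]}. A call has 1 to 10 rows; each row is the pose to reach, as a shift and turn from the pose commanded when the call began, along the tool's axes at that moment; what a row does not reach only later rows make up. A row lasts 1/10 s, in which the tool goes at most 50 mm and 8.59 degrees, less where a joint would pass 70% of its speed; a pose out of reach is approached as far as the arm can. A call with a gripper value outside its range is refused whole. The fingers move at their own pace and stop on an object; "force" is the grip in N (left out, the last holds). Time passes only in rows, so rows that repeat a pose let the fingers close. It gives the time, the measured TCP pose, the force, the opening and the grip force at its end, in the units of the state.
- telemetry.get_obs(): the state, without advancing time (a new reading comes with each control period).
- get_image(name): name is "scene" or "top"; returns a dict with "image" (420x560x3 uint8, blue, green, red), "z_map" (420x560 float32, m along the optical axis (not along the pixel's ray), 0 where there is no reading), "camera_matrix" (3x3 intrinsics, pixels), "T" (4x4, takes a point from camera to world coordinates). Camera axes: x right, y up, looking along -z (the intrinsics and any distortion apply to the point x, -y, -z); pixel columns grow to the right and rows downward; lengths in m; the calibration is good to about 2 mm. A picture is of the moment at which its call begins.
- workorder.finish_job(): hands the job in; it is judged then, once.
The state is a dict: "clock": time; "qpos": joint angles; "dq": joint speeds; "joint_efforts": joint torques, N m; "ee_pos": TCP position; "orientation": TCP orientation; "contact_force": force on the tool from outside, world axes, zero at the start; "ft_torque": the same for the moment, N m; "finger_gap": opening from 0.0 (shut) to 1.0 (fully open); "grasp_force": force on a finger pad.
Only numpy, scipy, OpenCV 4.12 (cv2) and the standard library are available. Lean on these libraries where they do the work, as an engineer would, in place of code of your own. Each camera call takes 0.05 s, during which the arm holds its last target. There are 200 camera calls.

## Task

Sort the loose supplies back into the desk tray: the glue stick goes upright, cap up, all the way down in the round well; the larger staples box lies flat on the floor of the staple bay and the smaller, opened box squarely on top of it; the rubber stamp stands in its rest, rubber down on the pad; the staple remover lies flat on the floor of the tray's narrow compartment, beside the pens. Let go of everything, and do not knock or shove the mug.

Things in the scene. Friction and masses are not known exactly. Their poses are not given: they have to be found in the camera images.
- glue_stick: Glue stick standing upright, cap up: round, 26 mm across (26.4 at the grey cap), 88 mm tall; white barrel up to 58 mm, grey cap above. 30 g. Origin: centre of its foot; z up along the stick.
- staples_a: The larger (full) carton of staples, closed rigid box lying flat: 36 mm along its x, 52 mm along its y, 18 mm high, about 45 g. Origin: centre of its underside; z up.
- staples_b: The smaller (opened) carton of staples, closed rigid box lying flat: 30 mm along its x, 46 mm along its y, 16 mm high, about 30 g. Origin: centre of its underside; z up.
- rubber_stamp: Wooden rubber stamp standing on its rubber: base 20 mm along its x, 48 mm along its y, 12 mm high; turned handle in the middle, up to 20 mm thick, from 12 to 65 mm height (thickest, and best gripped, from 40 to 62 mm). 50 g. Origin: centre of its underside; z up.
- staple_remover: Green jaw-type staple remover lying flat: 20 mm along its x, 59 mm along its y (the metal jaws at +y), 16 mm high, 30 g; pinch it across x a little behind its middle. Origin: centre of its underside; z up.
- desk_tray: Low charcoal tray, fixed, 160 mm along x, 280 along y, walls up to 27 high, divider (20 high) at y = -22. Origin: centre of underside; floor 3 mm above. Large compartment (y > -21): four inserts 77 mm apart in any order (glue well, staple bay, stamp rest, clip tub 34 high). Narrow one (y -24 to -137, x -77 to 77) has pens along its outer wall (y < -107); remover: free floor round x = 0, y = -64.
- glue_well: Insert for the glue stick, fixed in the tray: grey square block 66 x 66 mm on a 72 mm foot, 38 mm high, with a vertical round bore in its centre, 32 mm across, mouth bevelled by 4 mm, bore floor 4 mm above the block's underside (34 mm deep; 24 mm of the white barrel still shows when the stick is home). Origin: centre of its underside, under the bore axis; z up.
- staple_bay: Insert for the staples boxes, fixed in the tray: shallow grey rectangular bay, inside 68 mm along its x and 52 mm along its y, floor 3 mm above its underside, rim 9 mm above its underside, walls 3 mm, with a 34 mm gap in the middle of each long wall. A box lies in it with its long side along the bay's x (either way round). Origin: centre of its underside; z up.
- stamp_rest: Insert for the stamp, fixed in the tray: grey thick-rimmed block 72 x 56 mm, 14 mm high, with a recess 62 mm along its x and 34 mm along its y, whose floor (a thin rubber pad) is 4 mm above its underside. The stamp stands in it with its long side along the rest's x (either way round). Origin: centre of its underside; z up.
- mug: Cream mug standing behind the tray, loose, 82 mm across, 94 mm high, handle on one side: leave it alone. Origin: on its underside, about 20 mm from the cup's centre towards the handle.
Not all that is in view belongs to the job. Several things have the shape of the glue_stick; the one meant has the colours described above.

How it is judged (in metres and radians):
At the end, for the whole second after the job is handed in: All released, at rest: glue stick cap up, on the well floor (3.5 mm, 8 deg); larger box flat on the bay floor; smaller box flat on it (centres 12 mm, sides 17 deg); stamp upright on the floor of its rest (centres 12 mm); remover flat on the narrow compartment's floor; mug within 30 mm (horizontal distance between glue_stick and glue_well below 0.006 m and z of glue_stick in the frame of glue_well between 0 and 0.0075 m and angle between glue_stick's own z axis and vertical below 0.14 rad and horizontal distance between staples_a and staple_bay below 0.0135 m and z of staples_a in the frame of staple_bay between 0 and 0.006 m and angle between each of staples_a, staples_b, rubber_stamp's own z axis and vertical below 0.1 rad and horizontal distance between staples_b and staples_a below 0.012 m and z of staples_b in the frame of staples_a between 0.0155 and 0.021 m and angle between the x axis of staples_b and the x axis of staples_a, either way round below 0.3 rad and horizontal distance between rubber_stamp and stamp_rest below 0.012 m and z of rubber_stamp in the frame of stamp_rest between 0 and 0.007 m and x of staple_remover in the frame of desk_tray between -0.07 and 0.07 m and y of staple_remover in the frame of desk_tray between -0.13 and -0.03 m and z of staple_remover in the frame of desk_tray between 0 and 0.0075 m and angle between staple_remover's own z axis and vertical below 0.12 rad and linear speed of each of glue_stick, staples_a, staples_b, rubber_stamp, staple_remover below 0.02 m/s); the robot touches nothing.
It fails at once if the mug is shoved more than 30 mm or tipped over (distance of mug from where it was at the start of the episode above 0.03 m or angle between mug's own z axis and vertical above 0.3 rad).
It also fails if it takes over 115 s, if anything falls off the work surface, if the arm or the gripper's body presses on something with over 40 N, if the wrist force passes 120 N, or if a joint passes its speed limit or range.

## Working session

There is one attempt and no reset: what is moved stays moved. The work goes in short steps, Python scripts to look and compute and a tool call to move; the robot and the scene stay as the last step left them, time stands still between calls to the robot, and variables do not carry over. Pictures are saved under pics/ and viewed, at most 14 in all, crops included, and the job is handed in when it is done.

Besides the shell and the picture viewer there is one more tool, called after "Emit:" as name(argument=value, ...) on one line, values as JSON. play_rows: Moves the arm, as the interface text tells. Its arguments: {"type":"object","properties":{"jaw":{"type":"array","items":{"type":"number"}},"linear":{"type":"array","items":{"type":"array","items":{"type":"number"}}},"twist":{"type":"array","items":{"type":"array","items":{"type":"number"}}},"force":{"type":"number"}},"required":["jaw","linear","twist"]}

```bash
mkdir -p pics; ls; cat > h.py <<'E'
import numpy as np, cv2
from bench import telemetry, get_image, workorder
def world(d):
    z=d["z_map"]; K=d["camera_matrix"]; v,u=np.mgrid[:z.shape[0],:z.shape[1]]
    P=np.stack([(u-K[0,2])/K[0,0]*z,-(v-K[1,2])/K[1,1]*z,-z],-1)
    return P@d["T"][:3,:3].T+d["T"][:3,3]
def ray(d,u,v,h):
    K=d["camera_matrix"]; r=d["T"][:3,:3]@np.array([(u-K[0,2])/K[0,0],-(v-K[1,2])/K[1,1],-1]); o=d["T"][:3,3]
    return o+r*(h-o[2])/r[2]
def go(target,yaw=None):
    """shift (cm, tool axes) and twist to have the TCP at target, pointing down, tool y at yaw deg"""
    o=telemetry.get_obs(); R=np.array(o["orientation"]); s=R.T@(np.array(target)-o["ee_pos"])*100
    w=None
    if yaw is not None:
        a=np.radians(yaw); best=None
        for k in (0,np.pi):
            y=np.array([np.cos(a+k),np.sin(a+k),0]); z=np.array([0,0,-1.]); D=np.stack([np.cross(y,z),y,z],1)
            t=cv2.Rodrigues(R.T@D)[0].ravel()
            if best is None or np.linalg.norm(t)<np.linalg.norm(best): best=t
        w=best.round(3)
    print("lin",s.round(2),"tw",w)
E
python3 - <<'E'
from h import *
o=telemetry.get_obs(); print({k:np.round(v,3).tolist() for k,v in o.items()})
for n in("scene","top"):
    d=get_image(n); cv2.imwrite(f"pics/{n}0.png",d["image"]); np.savez(f"{n}0.npz",**d); print(n,d["T"].round(3).tolist(),d["camera_matrix"].round(1).tolist(), [k for k in d])
E
```

```text
pics
{'clock': 0.0, 'qpos': [-74.65, 26.896, -2.786, 87.875, 1.381, 65.372, -4.718], 'dq': [0.107, -0.092, 0.0, -0.037, -0.039, -0.086, 0.01], 'joint_efforts': [0.0, -51.031, -0.046, -23.772, 0.011, 0.007, -0.0], 'ee_pos': [0.197, 0.645, 0.404], 'orientation': [[-0.956, 0.292, -0.001], [0.292, 0.956, -0.002], [-0.0, -0.002, -1.0]], 'contact_force': [-0.91, 0.459, -0.139], 'ft_torque': [-0.011, -0.025, 0.046], 'grasp_force': 0.0, 'finger_gap': 0.999}
scene [[-0.717, 0.311, -0.624, -0.046], [-0.697, -0.31, 0.646, 0.549], [0.008, 0.899, 0.439, 0.457], [0.0, 0.0, 0.0, 1.0]] [[415.6, 0.0, 282.2], [0.0, 415.6, 207.7], [0.0, 0.0, 1.0]] ['image', 'z_map', 'camera_matrix', 'T']
top [[-0.022, 0.997, -0.072, 0.51], [-1.0, -0.022, 0.002, -0.063], [0.001, 0.072, 0.997, 0.997], [0.0, 0.0, 0.0, 1.0]] [[419.8, 0.0, 285.8], [0.0, 419.8, 210.7], [0.0, 0.0, 1.0]] ['image', 'z_map', 'camera_matrix', 'T']
```

View pics/scene0.png

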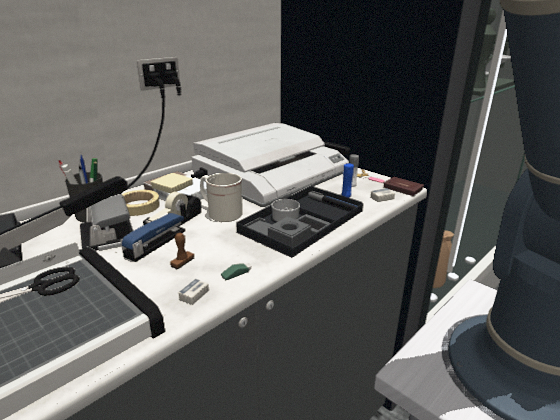

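View pics/top0.png

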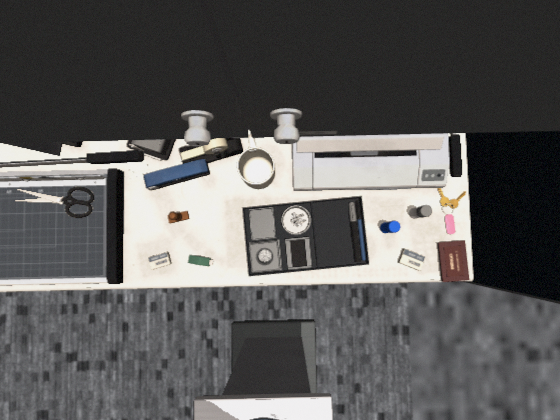

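```bash
python3 - <<'E'
from h import *
d=dict(np.load("top0.npz")); s=dict(np.load("scene0.npz"))
a=cv2.resize(d["image"][185:290,235:475],None,fx=3.3,fy=3.3,interpolation=cv2.INTER_CUBIC)
b=cv2.resize(d["image"][195:290,125:225],None,fx=2.4,fy=2.4,interpolation=cv2.INTER_CUBIC)
c=cv2.resize(s["image"][140:260,230:440],None,fx=2.6,fy=2.1,interpolation=cv2.INTER_CUBIC)
im=np.zeros((600,800,3),np.uint8); im[:346,:792]=a[:346]; im[350:350+228,:240]=b; im[348:600,250:250+546]=c[:252]
cv2.imwrite("pics/crop1.png",im)
P=world(d)
for n,(u,v) in dict(blue=(391,227),grey=(420,211),boxL=(160,260),boxR=(411,259),stamp=(176,216),remover=(200,260),bay=(262,222),tub=(297,218),well=(275,266),bore=(264,256),rest=(299,254),mug=(256,168),desk=(220,240),lampL=(197,120),lampR=(286,120),printer=(370,180),pens=(358,230),stapler=(175,175)).items(): print(n,P[v,u].round(3))
E
```

```text
blue [ 0.535 -0.291  0.09 ]
grey [ 0.568 -0.356  0.089]
boxL [0.472 0.229 0.018]
boxR [ 0.462 -0.353  0.016]
stamp [0.571 0.181 0.06 ]
remover [0.47  0.137 0.015]
bay [ 0.556 -0.008  0.01 ]
tub [ 0.563 -0.091  0.015]
well [ 0.454 -0.038  0.041]
bore [ 0.476 -0.012  0.009]
rest [ 0.479 -0.094  0.005]
mug [0.685 0.004 0.008]
desk [0.516 0.092 0.001]
lampL [0.607 0.006 0.669]
lampR [ 0.606 -0.065  0.669]
printer [ 0.645 -0.259  0.046]
pens [ 0.532 -0.233  0.012]
stapler [0.665 0.185 0.05 ]
```

View pics/crop1.png

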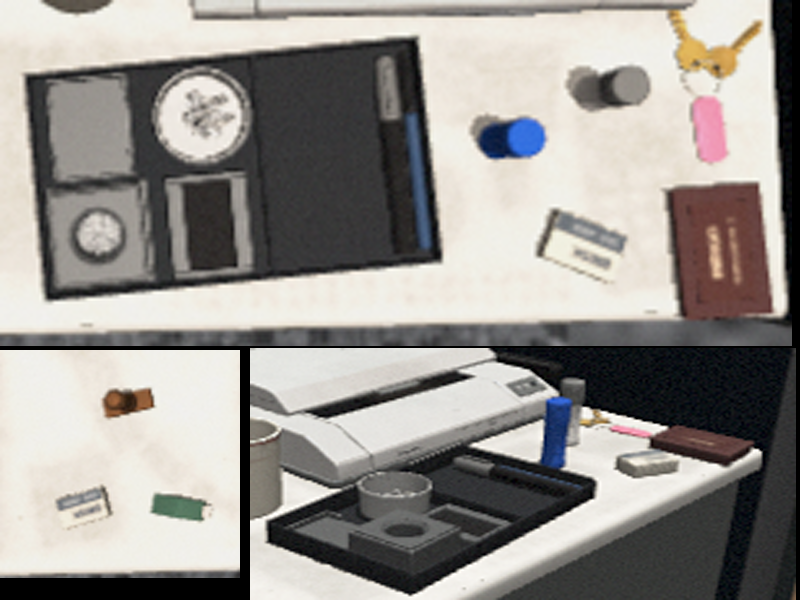

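```bash
cat > meas.py <<'E'
from h import *
def rect(d,P,c,r,lo,hi,name):
    m=(np.hypot(P[...,0]-c[0],P[...,1]-c[1])<r)&(P[...,2]>lo)&(P[...,2]<hi)
    n,l,st,ce=cv2.connectedComponentsWithStats(m.astype(np.uint8)); k=1+np.argmax(st[1:,4]); m=l==k
    q=P[m][:,:2]; (x,y),(w,h),a=cv2.minAreaRect((q*1000).astype(np.float32))
    if w<h: w,h,a=h,w,a+90
    print(name,"c",round(x/1000,4),round(y/1000,4),"mean",q.mean(0).round(4),"L,W",round(w),round(h),"long axis deg",round((a+90)%180-90,1),"z",np.median(P[m][:,2]).round(4),"n",m.sum())
E
python3 - <<'E'
from meas import *
d=dict(np.load("top0.npz")); s=dict(np.load("scene0.npz")); P=world(d); S=world(s)
rect(d,P,(.472,.229),.05,.012,.03,"A"); rect(d,P,(.462,-.353),.05,.011,.03,"B")
rect(d,P,(.57,.18),.05,.05,.08,"stamp head"); rect(d,P,(.57,.18),.05,.008,.016,"stamp base")
rect(d,P,(.47,.137),.05,.008,.03,"rem")
rect(d,P,(.568,-.356),.03,.08,.1,"grey"); rect(d,P,(.535,-.291),.03,.08,.1,"blue")
rect(d,P,(.476,-.012),.06,.036,.045,"well top"); rect(d,P,(.556,-.008),.04,.003,.012,"bay"); rect(d,P,(.479,-.094),.05,.003,.009,"pad");rect(d,P,(.563,-.091),.05,.031,.045,"tub rim")
rect(d,P,(.685,.004),.09,.06,.15,"mug")
# tray from colour
g=cv2.cvtColor(d["image"],cv2.COLOR_BGR2GRAY); m=((P[...,2]>.0)&(P[...,2]<.05)&(P[...,0]>.42)&(P[...,0]<.65)&(P[...,1]>-.27)&(P[...,1]<.05)&(g<110)).astype(np.uint8)
cs=max(cv2.findContours(cv2.morphologyEx(m,cv2.MORPH_CLOSE,np.ones((5,5))),0,2)[0],key=cv2.contourArea)
q=np.array([ray(d,u,v,.025)[:2] for u,v in cs[:,0]]); print("tray",cv2.minAreaRect((q*1000).astype(np.float32)))
rect(d,P,(.52,-.11),.2,.022,.029,"tray walls")
# high things
hi=(P[...,2]>.1)&(d["z_map"]>0); 
for y in np.arange(-.4,.36,.08):
    k=(abs(P[...,1]-y)<.01)&(P[...,0]>.4)
    print(round(y,2),"max z per x:",[(x.round(2),P[...,2][k&(abs(P[...,0]-x)<.02)].max().round(2)) for x in np.arange(.58,.86,.04) if (k&(abs(P[...,0]-x)<.02)).any()])
k=(abs(S[...,0]-.568)<.02)&(abs(S[...,1]+.356)<.02)&(S[...,2]>.015)
for lo in (.01,.03,.045,.06,.075): 
    kk=k&(S[...,2]>lo)&(S[...,2]<lo+.015); print(lo,s["image"][kk].mean(0) if kk.any() else None, np.argwhere(kk).mean(0))
E
```

```text
A c 0.472 0.2331 mean [0.4719 0.2328] L,W 47 30 long axis deg -74.0 z 0.0165 n 260
B c 0.4619 -0.3541 mean [ 0.4618 -0.3535] L,W 53 36 long axis deg 66.4 z 0.0188 n 361
stamp head c 0.5736 0.1895 mean [0.573  0.1889] L,W 19 18 long axis deg 84.6 z 0.062 n 69
stamp base c 0.576 0.1771 mean [0.5758 0.1752] L,W 22 21 long axis deg -80.5 z 0.0124 n 68
rem c 0.4693 0.1376 mean [0.4694 0.1372] L,W 56 20 long axis deg 80.0 z 0.0128 n 175
grey c 0.5692 -0.3675 mean [ 0.5695 -0.367 ] L,W 26 24 long axis deg 87.8 z 0.0881 n 127
blue c 0.537 -0.2973 mean [ 0.5369 -0.2969] L,W 25 25 long axis deg -25.0 z 0.0885 n 122
well top c 0.477 -0.0131 mean [ 0.4773 -0.0131] L,W 66 66 long axis deg 4.8 z 0.0413 n 674
bay c 0.5551 -0.0079 mean [ 0.5544 -0.0081] L,W 76 72 long axis deg -86.1 z 0.0068 n 757
pad c 0.4823 -0.0906 mean [ 0.4833 -0.0908] L,W 62 34 long axis deg 4.4 z 0.0074 n 256
tub rim c 0.5658 -0.0922 mean [ 0.569  -0.0955] L,W 65 48 long axis deg 50.3 z 0.0368 n 62
mug c 0.6842 0.0076 mean [0.6877 0.0024] L,W 106 81 long axis deg 41.7 z 0.088 n 438
tray ((521.77001953125, -108.12814331054688)
[... 1935 characters left out ...]
loat64(0.05)), (np.float64(0.7), np.float64(0.16)), (np.float64(0.74), np.float64(0.07))]
0.32 max z per x: [(np.float64(0.58), np.float64(0.06)), (np.float64(0.62), np.float64(0.06)), (np.float64(0.66), np.float64(0.05)), (np.float64(0.7), np.float64(0.15)), (np.float64(0.74), np.float64(0.01)), (np.float64(0.78), np.float64(0.0))]
0.01 [166.73333333 170.46666667 173.66666667] [179.86666667 354.06666667]
0.03 [144.26315789 148.94736842 152.42105263] [173.94736842 354.89473684]
0.045 [119.94736842 124.21052632 126.73684211] [168.89473684 355.42105263]
0.06 [62.         63.5        63.36842105] [163.10526316 354.39473684]
0.075 [91.96610169 94.20338983 94.77966102] [157.6779661  353.88135593]
```

Decoys and choices:
- **Glue stick:** the candidates are the blue stick at top px (391,227) and the grey-capped, light-barrelled one at (420,211). I take the grey-capped one; the crop showed a light barrel and grey cap.
- **Boxes:** the one at (411,259) measures 53x36x18, so it is the larger. The one at (160,260) measures 47x30x16, so it is the smaller.
- **Tray:** measured 278x158 mm and the inserts match their expected places.

I start with the stamp.

```bash
cat >> h.py <<'E'
def plan(*wps):
    """wps: (x,y,z,yaw of tool y, exact) -> shifts in cm and twist from the present pose"""
    o=telemetry.get_obs(); R=np.array(o["orientation"]); p=np.array(o["ee_pos"])
    print("t",round(o["clock"],2),"p",p.round(4),"yaw",np.degrees(np.arctan2(R[1,1],R[0,1])).round(1),"gap",round(85*o["finger_gap"],1),"F",np.round(o["contact_force"],1),"q",np.round(o["qpos"]).astype(int))
    for x,y,z,a in wps:
        a=np.radians(a); Y=np.array([np.cos(a),np.sin(a),0]); Z=np.array([0,0,-1.]); D=np.stack([np.cross(Y,Z),Y,Z],1)
        print((R.T@(np.array([x,y,z])-p)*100).round(1),cv2.Rodrigues(R.T@D)[0].ravel().round(3))
E
python3 - <<'E'
from h import *
plan((.5735,.189,.30,102))
E
```

```text
t 0.1 p [0.1973 0.6453 0.4037] yaw 73.0 gap 84.8 F [-0.6  0.1  0.2] q [-75  27  -3  88   1  65  -5]
[-49.3 -32.6  10.4] [-0.002 -0.    -0.506]
```

Emit:
play_rows(jaw=[0,0,0,0,0,0,0,0,0,0], linear=[[-49.3,-32.6,10.4],[-49.3,-32.6,10.4],[-49.3,-32.6,10.4],[-49.3,-32.6,10.4],[-49.3,-32.6,10.4],[-49.3,-32.6,10.4],[-49.3,-32.6,10.4],[-49.3,-32.6,10.4],[-49.3,-32.6,10.4],[-49.3,-32.6,10.4]], twist=[[0,0,-0.506],[0,0,-0.506],[0,0,-0.506],[0,0,-0.506],[0,0,-0.506],[0,0,-0.506],[0,0,-0.506],[0,0,-0.506],[0,0,-0.506],[0,0,-0.506]], force=40)

```text
clock: 1.1
ee_pos: [0.5116, 0.2639, 0.3175]
orientation: [[-0.978, -0.208, -0.0], [-0.208, 0.978, -0.0], [0.0, 0.0, -1.0]]
contact_force: [0.7, 1.3, 0.3]
finger_gap: 0.5
grasp_force: 0.0
```

```bash
python3 - <<'E'
from h import *
plan((.5735,.189,.30,102),(.5735,.189,.205,102))
E
```

```text
t 1.1 p [0.5116 0.2639 0.3175] yaw 102.0 gap 42.5 F [0.7 1.3 0.3] q [-31  23  -1 107   1  50  70]
[-4.5 -8.6  1.8] [ 0. -0. -0.]
[-4.5 -8.6 11.3] [ 0. -0. -0.]
```

Emit:
play_rows(jaw=[0,0,0,0,0,0,0], linear=[[-4.5,-8.6,1.8],[-4.5,-8.6,1.8],[-4.5,-8.6,1.8],[-4.5,-8.6,6],[-4.5,-8.6,9],[-4.5,-8.6,11.3],[-4.5,-8.6,11.3]], twist=[[0,0,0],[0,0,0],[0,0,0],[0,0,0],[0,0,0],[0,0,0],[0,0,0]])

```text
clock: 1.8
ee_pos: [0.5707, 0.1907, 0.2015]
orientation: [[-0.978, -0.208, -0.007], [-0.208, 0.978, -0.003], [0.008, -0.001, -1.0]]
contact_force: [-0.6, 0.4, -0.1]
finger_gap: 0.502
grasp_force: 0.0
```

```bash
python3 - <<'E'
from h import *
plan((.5735,.189,.205,102))
s=get_image("scene"); P=world(s)
cv2.imwrite("pics/s1.png",cv2.resize(s["image"][100:320,90:300],None,fx=2.7,fy=2.7,interpolation=cv2.INTER_CUBIC))
E
```

```text
t 1.8 p [0.5707 0.1907 0.2015] yaw 102.0 gap 42.6 F [-0.6  0.4 -0.1] q [-22  34   0 107   0  39  80]
[-0.2 -0.2 -0.3] [-0.001 -0.008  0.   ]
```

View pics/s1.png

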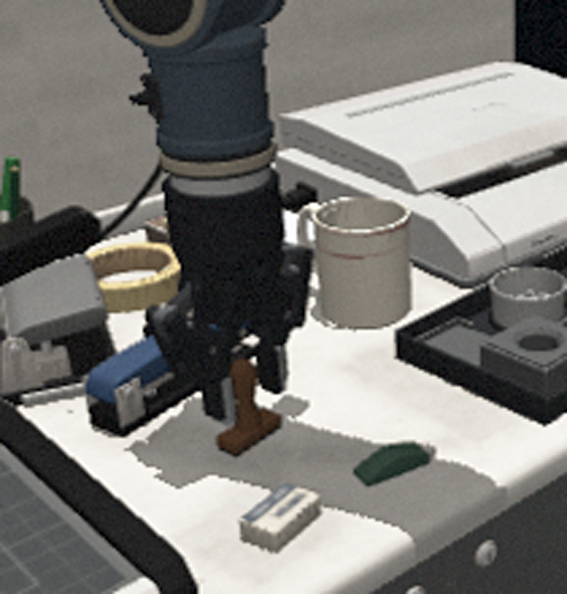

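The fingers straddle the stamp's handle at px (245,395). I close and lift.

Emit:
play_rows(jaw=[-1,-1,-1,-1,-1,-1,-1,-1,-1,-1], linear=[[0,0,0],[0,0,0],[0,0,0],[0,0,0],[0,0,0],[0,0,-2],[0,0,-5],[0,0,-8],[0,0,-9],[0,0,-9]], twist=[[0,0,0],[0,0,0],[0,0,0],[0,0,0],[0,0,0],[0,0,0],[0,0,0],[0,0,0],[0,0,0],[0,0,0]], force=40)

```text
clock: 2.85
ee_pos: [0.5729, 0.191, 0.2964]
orientation: [[-0.978, -0.208, 0.003], [-0.208, 0.978, 0.001], [-0.003, 0.001, -1.0]]
contact_force: [-0.1, -0.3, -1.3]
finger_gap: 0.202
grasp_force: 39.0
```

```bash
python3 - <<'E'
from h import *
from meas import *
plan((.482,-.091,.295,4.4))
s=get_image("scene"); P=world(s)
rect(s,P,(.573,.188),.05,.075,.115,"base side")
m=(np.hypot(P[...,0]-.573,P[...,1]-.188)<.06)&(P[...,2]>.03)&(P[...,2]<.2)
im=s["image"].astype(int); br=m&(im[...,2]>im[...,0]+25)
q=P[br]; print(len(q),q.min(0).round(3),q.max(0).round(3)); b=q[q[:,2]<q[:,2].min()+.014]; 
v=np.linalg.eigh(np.cov(b[:,:2].T))[1][:,1]; print("base n",len(b),b.mean(0).round(3),"dir",np.degrees(np.arctan2(v[1],v[0])))
E
```

```text
t 2.85 p [0.5729 0.191  0.2964] yaw 102.0 gap 17.2 F [-0.1 -0.3 -1.3] q [-23  27   0 104   0  49  80]
[ 14.7 -25.7   0.1] [0.003 0.002 1.703]
base side c 0.5708 0.1899 mean [0.5659 0.1934] L,W 48 22 long axis deg -77.5 z 0.1013 n 275
280 [0.556 0.158 0.094] [0.584 0.215 0.183]
base n 162 [0.566 0.195 0.101] dir 96.09241290905837
```

Emit:
play_rows(jaw=[-1,-1,-1,-1,-1,-1,-1,-1,-1,-1], linear=[[14.7,-25.7,0],[14.7,-25.7,0],[14.7,-25.7,0],[14.7,-25.7,0],[14.7,-25.7,0],[14.7,-25.7,0],[14.7,-25.7,0],[14.7,-25.7,0],[14.7,-25.7,0],[14.7,-25.7,0]], twist=[[0,0,1.7],[0,0,1.7],[0,0,1.7],[0,0,1.7],[0,0,1.7],[0,0,1.7],[0,0,1.7],[0,0,1.7],[0,0,1.7],[0,0,1.7]])

```text
clock: 3.9
ee_pos: [0.4813, -0.0911, 0.2932]
orientation: [[-0.27, 0.963, -0.004], [0.963, 0.27, -0.0], [0.001, -0.004, -1.0]]
contact_force: [0.0, 0.5, -0.4]
finger_gap: 0.197
grasp_force: 39.1
```

```bash
python3 - <<'E'
from h import *
plan((.482,-.091,.2125,4.4))
E
```

```text
t 3.9 p [ 0.4813 -0.0911  0.2932] yaw 15.7 gap 16.7 F [ 0.   0.5 -0.4] q [-14  19  24 120 -11  44  32]
[-0.   0.1  8.1] [-0.004 -0.     0.197]
```

Emit:
play_rows(jaw=[-1,-1,-1,-1,-1,-1,-1,-1,-1,-1], linear=[[0,0,0],[0,0,0],[0,0,0],[0,0,2],[0,0,4],[0,0,6],[0,0,7],[0,0,7.6],[0,0,8.1],[0,0,8.1]], twist=[[0,0,0.197],[0,0,0.197],[0,0,0.197],[0,0,0.197],[0,0,0.197],[0,0,0.197],[0,0,0.197],[0,0,0.197],[0,0,0.197],[0,0,0.197]])

```text
clock: 4.9
ee_pos: [0.4821, -0.0914, 0.2145]
orientation: [[-0.083, 0.997, -0.0], [0.997, 0.083, 0.0], [0.0, -0.0, -1.0]]
contact_force: [0.1, 0.5, -0.4]
finger_gap: 0.197
grasp_force: 39.3
```

```bash
python3 - <<'E'
from h import *
plan((.482,-.091,.2125,4.4))
E
```

```text
t 4.9 p [ 0.4821 -0.0914  0.2145] yaw 4.7 gap 16.7 F [ 0.1  0.5 -0.4] q [-12  26  22 123 -18  34  28]
[ 0.  -0.   0.2] [-0.    -0.     0.006]
```

Emit:
play_rows(jaw=[-1,-1,0,0,0,0,0,0,0,0], linear=[[0,0,0.2],[0,0,0.2],[0,0,0.2],[0,0,0.2],[0,0,0.2],[0,0,-2],[0,0,-5],[0,0,-8],[0,0,-9],[0,0,-9]], twist=[[0,0,0],[0,0,0],[0,0,0],[0,0,0],[0,0,0],[0,0,0],[0,0,0],[0,0,0],[0,0,0],[0,0,0]])

```text
clock: 5.9
ee_pos: [0.4827, -0.091, 0.3051]
orientation: [[-0.083, 0.997, 0.003], [0.997, 0.083, 0.0], [0.0, 0.003, -1.0]]
contact_force: [-0.7, -0.4, 0.2]
finger_gap: 0.498
grasp_force: 0.0
```

```bash
python3 - <<'E'
from h import *
from meas import *
plan((.470,.1425,.25,-10),(.470,.1425,.176,-10))
s=get_image("scene"); P=world(s)
im=s["image"].astype(int); m=(np.hypot(P[...,0]-.482,P[...,1]+.091)<.05)&(im[...,2]>im[...,0]+25)
q=P[m]; print("stamp n",len(q),q.min(0).round(3),q.max(0).round(3)); t=q[q[:,2]>q[:,2].max()-.02]; print(t.mean(0).round(3))
E
```

```text
t 5.9 p [ 0.4827 -0.091   0.3051] yaw 4.8 gap 42.4 F [-0.7 -0.4  0.2] q [-17  18  27 120 -11  45  22]
[23.4  0.7  5.5] [ 0.003 -0.     0.258]
[23.4  0.6 12.9] [ 0.003 -0.     0.258]
stamp n 239 [ 0.455 -0.1    0.012] [ 0.505 -0.079  0.074]
[ 0.477 -0.085  0.065]
```

Emit:
play_rows(jaw=[0,0,0,0,0,0,0,0,0,0], linear=[[23.4,0.7,3],[23.4,0.7,3],[23.4,0.7,3],[23.4,0.7,3],[23.4,0.7,3],[23.4,0.7,5],[23.4,0.7,8],[23.4,0.7,11],[23.4,0.7,12.5],[23.4,0.7,12.5]], twist=[[0,0,0.258],[0,0,0.258],[0,0,0.258],[0,0,0.258],[0,0,0.258],[0,0,0.258],[0,0,0.258],[0,0,0.258],[0,0,0.258],[0,0,0.258]])

```text
clock: 6.95
ee_pos: [0.468, 0.1422, 0.1756]
orientation: [[0.174, 0.985, -0.007], [0.985, -0.174, -0.003], [-0.004, -0.007, -1.0]]
contact_force: [-0.4, -0.2, 0.1]
finger_gap: 0.496
grasp_force: 0.0
```

```bash
python3 - <<'E'
from h import *
plan((.470,.1425,.176,-10))
E
```

```text
t 6.95 p [0.468  0.1422 0.1756] yaw -10.0 gap 42.2 F [-0.4 -0.2  0.1] q [-37  31  19 124 -20  29 -12]
[ 0.1  0.2 -0. ] [-0.007  0.004 -0.001]
```

Emit:
play_rows(jaw=[-1,-1,-1,-1,-1,-1,-1,-1,-1,-1], linear=[[0,0,0.2],[0,0,0.3],[0,0,0.3],[0,0,0.3],[0,0,0.3],[0,0,0.3],[0,0,-2],[0,0,-5],[0,0,-8],[0,0,-9]], twist=[[0,0,0],[0,0,0],[0,0,0],[0,0,0],[0,0,0],[0,0,0],[0,0,0],[0,0,0],[0,0,0],[0,0,0]])

```text
clock: 7.95
ee_pos: [0.4706, 0.1428, 0.2716]
orientation: [[0.174, 0.985, 0.004], [0.985, -0.174, 0.002], [0.003, 0.004, -1.0]]
contact_force: [0.3, -0.1, -0.2]
finger_gap: 0.213
grasp_force: 39.3
```

```bash
python3 - <<'E'
from h import *
plan((.5263,-.1669,.28,4.4),(.5263,-.1669,.181,4.4))
s=get_image("scene"); P=world(s); im=s["image"].astype(int)
m=(np.hypot(P[...,0]-.47,P[...,1]-.14)<.06)&(im[...,1]>im[...,2]+15)&(im[...,1]>im[...,0]+5); q=P[m]; print(len(q),q.min(0).round(3),q.max(0).round(3),np.median(q,0).round(3))
E
```

```text
t 7.95 p [0.4706 0.1428 0.2716] yaw -10.0 gap 18.1 F [ 0.3 -0.1 -0.2] q [-43  21  26 121 -14  41 -18]
[-29.5  10.9  -0.9] [ 0.004 -0.002 -0.252]
[-29.6  10.8   9. ] [ 0.004 -0.002 -0.252]
79 [0.457 0.124 0.097] [0.482 0.169 0.111] [0.471 0.159 0.105]
```

Emit:
play_rows(jaw=[-1,-1,-1,-1,-1,-1,-1,-1,-1,-1], linear=[[-8,3,-4],[-29.5,10.8,-4],[-29.5,10.8,-4],[-29.5,10.8,-4],[-29.5,10.8,-4],[-29.5,10.8,-4],[-29.5,10.8,-4],[-29.5,10.8,-4],[-29.5,10.8,2],[-29.5,10.8,2]], twist=[[0,0,-0.25],[0,0,-0.25],[0,0,-0.25],[0,0,-0.25],[0,0,-0.25],[0,0,-0.25],[0,0,-0.25],[0,0,-0.25],[0,0,-0.25],[0,0,-0.25]])

```text
clock: 9.0
ee_pos: [0.5227, -0.1642, 0.2444]
orientation: [[-0.077, 0.997, -0.01], [0.997, 0.077, 0.003], [0.004, -0.009, -1.0]]
contact_force: [-1.2, 0.7, -0.7]
finger_gap: 0.22
grasp_force: 39.3
```

```bash
python3 - <<'E'
from h import *
plan((.5263,-.1669,.181,4.4))
E
```

```text
t 9.0 p [ 0.5227 -0.1642  0.2444] yaw 4.4 gap 18.7 F [-1.2  0.7 -0.7] q [ -6  28  25 115 -17  42  34]
[-0.3  0.4  6.3] [-0.009 -0.004 -0.   ]
```

Emit:
play_rows(jaw=[-1,-1,-1,-1,-1,-1], linear=[[0,0,2],[0,0,4],[0,0,5],[0,0,5],[0,0,5],[0,0,5]], twist=[[0,0,0],[0,0,0],[0,0,0],[0,0,0],[0,0,0],[0,0,0]])

```text
clock: 9.6
ee_pos: [0.5252, -0.1665, 0.2]
orientation: [[-0.075, 0.997, 0.002], [0.997, 0.075, -0.0], [-0.0, 0.002, -1.0]]
contact_force: [0.7, 0.6, -0.4]
finger_gap: 0.217
grasp_force: 39.3
```

```bash
python3 - <<'E'
from h import *
plan((.5263,-.1669,.181,4.4))
E
```

```text
t 9.6 p [ 0.5252 -0.1665  0.2   ] yaw 4.3 gap 18.5 F [ 0.7  0.6 -0.4] q [ -4  32  22 116 -20  36  36]
[-0.   0.1  1.9] [ 0.002  0.    -0.002]
```

Emit:
play_rows(jaw=[-1,-1,-1,-0.2,-0.2,-0.2,0.4,0.4,0.4,0.4], linear=[[0,0.1,1.4],[0,0.1,1.9],[0,0.1,1.9],[0,0.1,1.9],[0,0.1,1.9],[0,0.1,0],[0,0.1,-3],[0,0.1,-6],[0,0.1,-8],[0,0.1,-8]], twist=[[0,0,0],[0,0,0],[0,0,0],[0,0,0],[0,0,0],[0,0,0],[0,0,0],[0,0,0],[0,0,0],[0,0,0]])

```text
clock: 10.6
ee_pos: [0.5266, -0.167, 0.2817]
orientation: [[-0.075, 0.997, 0.006], [0.997, 0.075, -0.001], [-0.001, 0.006, -1.0]]
contact_force: [0.1, -1.3, 0.2]
finger_gap: 0.701
grasp_force: 0.0
```

```bash
python3 - <<'E'
from h import *
plan((.4619,-.3535,.28,-23.6))
s=get_image("scene"); P=world(s); im=s["image"].astype(int)
m=(np.hypot(P[...,0]-.526,P[...,1]+.167)<.06)&(im[...,1]>im[...,2]+10)&(im[...,1]>im[...,0]+3); q=P[m]; print(len(q),q.min(0).round(3),q.max(0).round(3),np.median(q,0).round(3))
E
```

```text
t 10.6 p [ 0.5266 -0.167   0.2817] yaw 4.3 gap 59.5 F [ 0.1 -1.3  0.2] q [ -7  25  27 113 -16  45  32]
[-18.1  -7.9   0.1] [ 0.006 -0.     0.487]
68 [ 0.513 -0.189  0.007] [ 0.53 -0.15  0.02] [ 0.516 -0.168  0.015]
```

Emit:
play_rows(jaw=[0.3,0.3,0.3,0.3,0.3,0.3,0.3,0.3,0.3,0.3], linear=[[-18.1,-7.9,0],[-18.1,-7.9,0],[-18.1,-7.9,0],[-18.1,-7.9,0],[-18.1,-7.9,0],[-18.1,-7.9,3],[-18.1,-7.9,6],[-18.1,-7.9,8],[-18.1,-7.9,8],[-18.1,-7.9,8]], twist=[[0,0,0.487],[0,0,0.487],[0,0,0.487],[0,0,0.487],[0,0,0.487],[0,0,0.487],[0,0,0.487],[0,0,0.487],[0,0,0.487],[0,0,0.487]])

```text
clock: 11.65
ee_pos: [0.4604, -0.3526, 0.1983]
orientation: [[0.4, 0.916, -0.002], [0.916, -0.4, 0.001], [0.0, -0.002, -1.0]]
contact_force: [0.3, 0.6, -0.0]
finger_gap: 0.652
grasp_force: 0.0
```

```bash
python3 - <<'E'
from h import *
plan((.4619,-.3535,.175,-23.6))
E
```

```text
t 11.65 p [ 0.4604 -0.3526  0.1983] yaw -23.6 gap 55.4 F [ 0.3  0.6 -0. ] q [ 11  36  30 112 -27  39  34]
[-0.   0.2  2.3] [-0.002 -0.     0.   ]
```

Emit:
play_rows(jaw=[0.3,0.3,-1,-1,-1,-1,-1,-1,-1,-1], linear=[[0,0.2,1.8],[0,0.2,2.5],[0,0.2,2.5],[0,0.2,2.5],[0,0.2,2.5],[0,0.2,2.5],[0,0.2,1],[0,0.2,-3],[0,0.2,-6],[0,0.2,-6]], twist=[[0,0,0],[0,0,0],[0,0,0],[0,0,0],[0,0,0],[0,0,0],[0,0,0],[0,0,0],[0,0,0],[0,0,0]])

```text
clock: 12.65
ee_pos: [0.4633, -0.3553, 0.2643]
orientation: [[0.401, 0.916, 0.008], [0.916, -0.401, -0.005], [-0.001, 0.009, -1.0]]
contact_force: [0.1, -0.6, -0.2]
finger_gap: 0.414
grasp_force: 40.6
```

```bash
python3 - <<'E'
from h import *
plan((.5545,-.008,.27,-85.65))
d=get_image("scene"); P=world(d); cv2.imwrite("pics/a1.png",cv2.resize(d["image"][100:240,300:440],None,fx=4,fy=4,interpolation=cv2.INTER_CUBIC))
E
```

```text
t 12.65 p [ 0.4633 -0.3553  0.2643] yaw -23.6 gap 35.2 F [ 0.1 -0.6 -0.2] q [  8  31  34 110 -23  46  31]
[35.5 -5.6 -0.7] [ 0.009 -0.004  1.082]
```

View pics/a1.png

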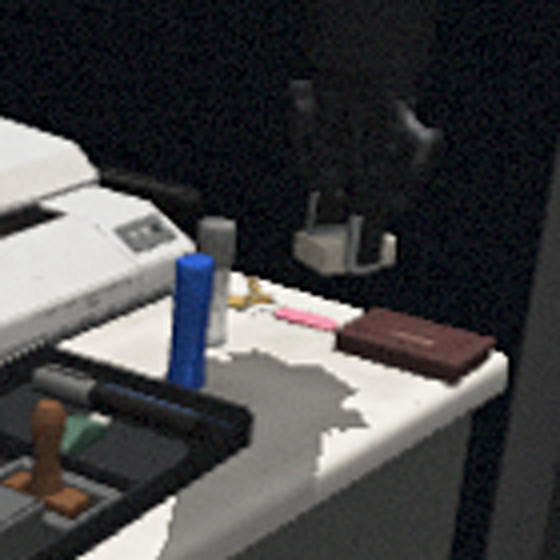

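Emit:
play_rows(jaw=[-1,-1,-1,-1,-1,-1,-1,-1,-1,-1], linear=[[4,0,-2],[35.5,-5.6,-2],[35.5,-5.6,-2],[35.5,-5.6,-2],[35.5,-5.6,-2],[35.5,-5.6,-2],[35.5,-5.6,-2],[35.5,-5.6,-2],[35.5,-5.6,-2],[35.5,-5.6,-2]], twist=[[0,0,1.082],[0,0,1.082],[0,0,1.082],[0,0,1.082],[0,0,1.082],[0,0,1.082],[0,0,1.082],[0,0,1.082],[0,0,1.082],[0,0,1.082]])

```text
clock: 13.7
ee_pos: [0.5527, -0.0059, 0.2785]
orientation: [[0.997, 0.078, -0.001], [0.078, -0.997, -0.001], [-0.002, 0.001, -1.0]]
contact_force: [-0.1, 0.5, -0.8]
finger_gap: 0.412
grasp_force: 40.6
```

```bash
python3 - <<'E'
from h import *
plan((.5545,-.008,.20,-85.65))
E
```

```text
t 13.7 p [ 0.5527 -0.0059  0.2785] yaw -85.5 gap 35.0 F [-0.1  0.5 -0.8] q [-42  33  52 114 -34  50 -57]
[0.2 0.2 7.9] [0.001 0.002 0.002]
```

Emit:
play_rows(jaw=[-1,-1,-1,-1,-1,-1], linear=[[0.2,0.2,3],[0.2,0.2,6],[0.2,0.2,7.9],[0.2,0.2,7.9],[0.2,0.2,7.9],[0.2,0.2,7.9]], twist=[[0,0,0],[0,0,0],[0,0,0],[0,0,0],[0,0,0],[0,0,0]])

```text
clock: 14.3
ee_pos: [0.5557, -0.009, 0.2013]
orientation: [[0.997, 0.075, 0.002], [0.075, -0.997, -0.0], [0.002, 0.0, -1.0]]
contact_force: [-0.7, 0.6, -0.9]
finger_gap: 0.413
grasp_force: 40.6
```

```bash
python3 - <<'E'
from h import *
plan((.5545,-.008,.181,-85.65))
E
```

```text
t 14.3 p [ 0.5557 -0.009   0.2013] yaw -85.7 gap 35.1 F [-0.7  0.6 -0.9] q [-36  39  45 116 -41  42 -51]
[-0.1 -0.1  2. ] [ 0.    -0.002 -0.001]
```

Emit:
play_rows(jaw=[-1,-1,-1,-1], linear=[[-0.1,-0.1,1.2],[-0.1,-0.1,2.0],[-0.1,-0.1,2.0],[-0.1,-0.1,2.0]], twist=[[0,0,0],[0,0,0],[0,0,0],[0,0,0]])

```text
clock: 14.7
ee_pos: [0.5543, -0.0068, 0.1797]
orientation: [[0.997, 0.077, -0.0], [0.077, -0.997, 0.0], [-0.0, -0.0, -1.0]]
contact_force: [-0.2, 0.1, -0.0]
finger_gap: 0.415
grasp_force: 41.8
```

```bash
python3 - <<'E'
from h import *
plan((.5545,-.008,.181,-85.65))
E
```

```text
t 14.7 p [ 0.5543 -0.0068  0.1797] yaw -85.6 gap 35.3 F [-0.2  0.1 -0. ] q [-35  40  43 116 -43  40 -50]
[ 0.   0.1 -0.1] [-0.     0.     0.001]
```

Emit:
play_rows(jaw=[-1,0.02,0.02,0.02,0.02,0.02,0.02,0.02,0.02,0.02], linear=[[0,0,0.1],[0,0,0.1],[0,0,0.1],[0,0,0.1],[0,0,-1],[0,0,-3],[0,0,-6],[0,0,-9],[0,0,-10],[0,0,-10]], twist=[[0,0,0],[0,0,0],[0,0,0],[0,0,0],[0,0,0],[0,0,0],[0,0,0],[0,0,0],[0,0,0],[0,0,0]])

```text
clock: 15.7
ee_pos: [0.5547, -0.007, 0.2817]
orientation: [[0.997, 0.077, 0.003], [0.077, -0.997, 0.001], [0.003, -0.001, -1.0]]
contact_force: [-0.5, -0.1, 0.2]
finger_gap: 0.513
grasp_force: 0.0
```

```bash
python3 - <<'E'
from h import *
plan((.472,.233,.27,16))
E
```

```text
t 15.7 p [ 0.5547 -0.007   0.2817] yaw -85.6 gap 43.6 F [-0.5 -0.1  0.2] q [-42  32  52 113 -34  50 -57]
[ -6.4 -24.6   1.2] [ 0.003 -0.003 -1.773]
```

Emit:
play_rows(jaw=[0.3,0.3,0.3,0.3,0.3,0.3,0.3,0.3,0.3,0.3], linear=[[-6.4,-24.6,0],[-6.4,-24.6,0],[-6.4,-24.6,0],[-6.4,-24.6,0],[-6.4,-24.6,0],[-6.4,-24.6,0],[-6.4,-24.6,0],[-6.4,-24.6,0],[-6.4,-24.6,0],[-6.4,-24.6,0]], twist=[[0,0,-1.773],[0,0,-1.773],[0,0,-1.773],[0,0,-1.773],[0,0,-1.773],[0,0,-1.773],[0,0,-1.773],[0,0,-1.773],[0,0,-1.773],[0,0,-1.773]])

```text
clock: 16.7
ee_pos: [0.4709, 0.2334, 0.2787]
orientation: [[-0.013, 1.0, -0.002], [1.0, 0.013, -0.001], [-0.001, -0.002, -1.0]]
contact_force: [-0.9, -0.2, -0.3]
finger_gap: 0.648
grasp_force: 0.0
```

```bash
python3 - <<'E'
from h import *
from meas import *
plan((.472,.233,.20,16))
d=get_image("top"); P=world(d); rect(d,P,(.5545,-.008),.04,.02,.03,"A placed"); rect(d,P,(.527,-.172),.045,.013,.025,"rem"); rect(d,P,(.482,-.091),.03,.055,.08,"stamp")
d["image"][:130]=0; cv2.imwrite("pics/t2.png",cv2.resize(d["image"][150:290,120:440],None,fx=2.5,fy=2.5,interpolation=cv2.INTER_CUBIC))
E
```

```text
t 16.7 p [0.4709 0.2334 0.2787] yaw 0.7 gap 55.1 F [-0.9 -0.2 -0.3] q [-55  24  31 117 -17  44 -13]
[-0.   0.1  7.9] [-0.002  0.001 -0.267]
A placed c 0.553 -0.0071 mean [ 0.553  -0.0072] L,W 52 36 long axis deg 3.8 z 0.0252 n 349
rem c 0.5267 -0.1699 mean [ 0.5268 -0.1687] L,W 51 20 long axis deg -86.1 z 0.0171 n 153
stamp c 0.4829 -0.0897 mean [ 0.4825 -0.09  ] L,W 18 18 long axis deg 88.7 z 0.0703 n 63
```

View pics/t2.png

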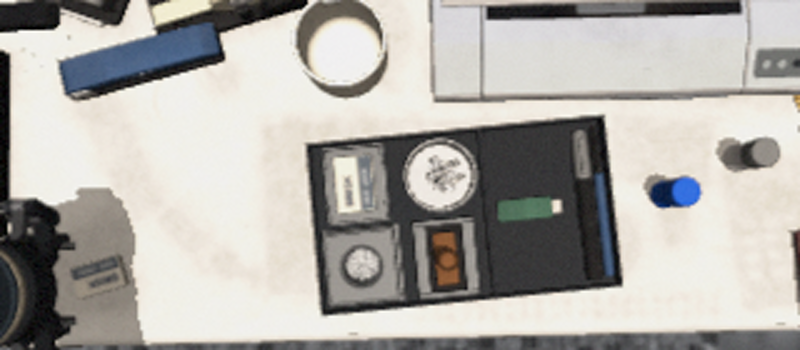

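The stamp, remover and larger box are home: crop px (446,257), (528,208) and (352,185). Now the smaller box at (98,275).

Emit:
play_rows(jaw=[0.15,0.15,0.15,0.15,0.15,0.15,0.15,0.15], linear=[[0,0,0],[0,0,1],[0,0,4],[0,0,7],[0,0,7.9],[0,0,7.9],[0,0,7.9],[0,0,7.9]], twist=[[0,0,-0.267],[0,0,-0.267],[0,0,-0.267],[0,0,-0.267],[0,0,-0.267],[0,0,-0.267],[0,0,-0.267],[0,0,-0.267]])

```text
clock: 17.55
ee_pos: [0.4721, 0.2337, 0.2022]
orientation: [[-0.269, 0.963, 0.002], [0.963, 0.269, 0.001], [0.001, 0.002, -1.0]]
contact_force: [-0.9, -0.7, -0.0]
finger_gap: 0.573
grasp_force: 0.0
```

```bash
python3 - <<'E'
from h import *
plan((.472,.233,.174,16))
E
```

```text
t 17.55 p [0.4721 0.2337 0.2022] yaw 15.6 gap 48.7 F [-0.9 -0.7 -0. ] q [-49  30  23 119 -20  34   4]
[-0.1 -0.   2.8] [ 0.002 -0.001 -0.007]
```

Emit:
play_rows(jaw=[0.15,0.15,-1,-1,-1,-1,-1,-1,-1,-1], linear=[[-0.1,0,2],[-0.1,0,2.7],[-0.1,0,2.7],[-0.1,0,2.7],[-0.1,0,2.7],[-0.1,0,2.7],[-0.1,0,0],[-0.1,0,-3],[-0.1,0,-6],[-0.1,0,-6]], twist=[[0,0,0],[0,0,0],[0,0,0],[0,0,0],[0,0,0],[0,0,0],[0,0,0],[0,0,0],[0,0,0],[0,0,0]])

```text
clock: 18.55
ee_pos: [0.4733, 0.2329, 0.2648]
orientation: [[-0.269, 0.963, 0.007], [0.963, 0.269, 0.005], [0.003, 0.008, -1.0]]
contact_force: [0.3, 1.1, -0.4]
finger_gap: 0.343
grasp_force: 39.7
```

```bash
python3 - <<'E'
from h import *
plan((.553,-.0071,.28,-85.9))
E
```

```text
t 18.55 p [0.4733 0.2329 0.2648] yaw 15.6 gap 29.1 F [ 0.3  1.1 -0.4] q [-52  25  27 117 -16  42   1]
[-25.3   1.2  -1.6] [ 0.003 -0.009  1.772]
```

Emit:
play_rows(jaw=[-1,-1,-1,-1,-1,-1,-1,-1,-1,-1], linear=[[-4,0,-1.5],[-25.3,1.2,-1.5],[-25.3,1.2,-1.5],[-25.3,1.2,-1.5],[-25.3,1.2,-1.5],[-25.3,1.2,-1.5],[-25.3,1.2,-1.5],[-25.3,1.2,-1.5],[-25.3,1.2,-1.5],[-25.3,1.2,-1.5]], twist=[[0,0,1.772],[0,0,1.772],[0,0,1.772],[0,0,1.772],[0,0,1.772],[0,0,1.772],[0,0,1.772],[0,0,1.772],[0,0,1.772],[0,0,1.772]])

```text
clock: 19.55
ee_pos: [0.5513, -0.0079, 0.2753]
orientation: [[0.944, 0.331, -0.001], [0.331, -0.944, -0.0], [-0.001, -0.0, -1.0]]
contact_force: [-0.1, 0.4, -0.1]
finger_gap: 0.338
grasp_force: 39.7
```

```bash
python3 - <<'E'
from h import *
plan((.553,-.0071,.225,-85.9))
E
```

```text
t 19.55 p [ 0.5513 -0.0079  0.2753] yaw -70.7 gap 28.7 F [-0.1  0.4 -0.1] q [-41  32  50 114 -33  49 -43]
[ 0.2 -0.   5. ] [-0.     0.001  0.266]
```

Emit:
play_rows(jaw=[-1,-1,-1,-1,-1,-1,-1,-1,-1], linear=[[0.2,0,0],[0.2,0,0],[0.2,0,2],[0.2,0,4],[0.2,0,5.5],[0.2,0,6],[0.2,0,6],[0.2,0,6],[0.2,0,6]], twist=[[0,0,0.266],[0,0,0.266],[0,0,0.266],[0,0,0.266],[0,0,0.266],[0,0,0.266],[0,0,0.266],[0,0,0.266],[0,0,0.266]])

```text
clock: 20.45
ee_pos: [0.5539, -0.0074, 0.2168]
orientation: [[0.997, 0.078, 0.002], [0.078, -0.997, 0.0], [0.002, -0.0, -1.0]]
contact_force: [0.1, 0.2, -0.3]
finger_gap: 0.336
grasp_force: 39.7
```

```bash
python3 - <<'E'
from h import *
plan((.553,-.0071,.2,-85.9))
E
```

```text
t 20.45 p [ 0.5539 -0.0074  0.2168] yaw -85.6 gap 28.6 F [ 0.1  0.2 -0.3] q [-39  38  49 116 -42  45 -50]
[-0.1 -0.   1.7] [-0.    -0.002  0.006]
```

Emit:
play_rows(jaw=[-1,-1,-1,-1], linear=[[-0.1,0,1],[-0.1,0,1.6],[-0.1,0,1.6],[-0.1,0,1.6]], twist=[[0,0,0],[0,0,0],[0,0,0],[0,0,0]])

```text
clock: 20.85
ee_pos: [0.5524, -0.0073, 0.1996]
orientation: [[0.997, 0.078, -0.001], [0.078, -0.997, 0.0], [-0.001, -0.0, -1.0]]
contact_force: [0.6, 1.0, 0.4]
finger_gap: 0.341
grasp_force: 39.7
```

```bash
python3 - <<'E'
from h import *
plan((.553,-.0071,.2,-85.9))
s=get_image("scene"); cv2.imwrite("pics/b1.png",cv2.resize(s["image"][120:260,220:380],None,fx=4,fy=4,interpolation=cv2.INTER_CUBIC))
E
```

```text
t 20.85 p [ 0.5524 -0.0073  0.1996] yaw -85.5 gap 29.0 F [0.6 1.  0.4] q [-38  40  47 116 -43  43 -49]
[ 0.1 -0.  -0. ] [-0.     0.001  0.006]
```

View pics/b1.png

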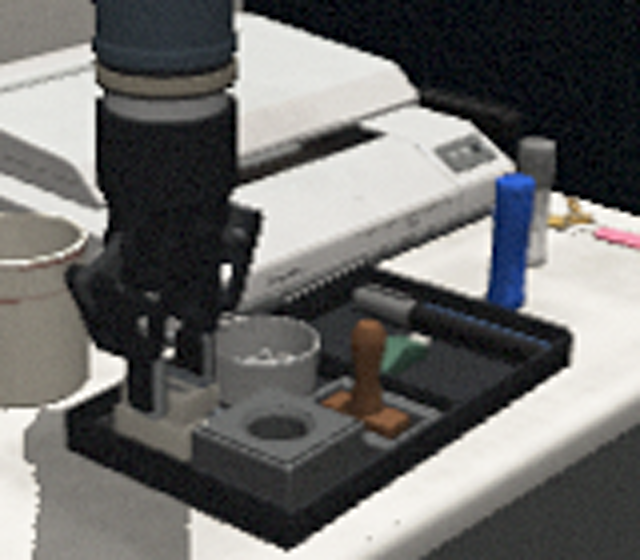

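The smaller box sits on the larger at (185,405). I release it and go for the glue stick.

Emit:
play_rows(jaw=[-0.1,-0.1,-0.1,-0.1,-0.1,-0.1,-0.1,0.2,0.2,0.2], linear=[[0,0,0],[0,0,0],[0,0,0],[0,0,-1],[0,0,-3],[0,0,-6],[0,0,-9],[0,0,-11],[0,0,-11],[0,0,-11]], twist=[[0,0,0],[0,0,0],[0,0,0],[0,0,0],[0,0,0],[0,0,0],[0,0,0],[0,0,0],[0,0,0],[0,0,0]])

```text
clock: 21.9
ee_pos: [0.5524, -0.0072, 0.3104]
orientation: [[0.997, 0.078, 0.001], [0.078, -0.997, 0.001], [0.001, -0.001, -1.0]]
contact_force: [-0.2, 1.0, -0.3]
finger_gap: 0.599
grasp_force: 0.0
```

```bash
python3 - <<'E'
from h import *
plan((.5692,-.367,.31,-90))
E
```

```text
t 21.9 p [ 0.5524 -0.0072  0.3104] yaw -85.5 gap 50.9 F [-0.2  1.  -0.3] q [-45  31  57 113 -33  54 -57]
[-1.1 36.   0. ] [-0.001 -0.001  0.078]
```

Emit:
play_rows(jaw=[0.3,0.3,0.3,0.3,0.3,0.3,0.3,0.3,0.3,0.3], linear=[[-1.1,36,0],[-1.1,36,0],[-1.1,36,0],[-1.1,36,0],[-1.1,36,0],[-1.1,36,0],[-1.1,36,0],[-1.1,36,0],[-1.1,36,0],[-1.1,36,0]], twist=[[0,0,0.078],[0,0,0.078],[0,0,0.078],[0,0,0.078],[0,0,0.078],[0,0,0.078],[0,0,0.078],[0,0,0.078],[0,0,0.078],[0,0,0.078]])

```text
clock: 22.9
ee_pos: [0.5698, -0.3657, 0.3086]
orientation: [[1.0, 0.001, -0.002], [0.001, -1.0, 0.003], [-0.002, -0.003, -1.0]]
contact_force: [0.4, 0.2, -0.2]
finger_gap: 0.649
grasp_force: 0.0
```

```bash
python3 - <<'E'
from h import *
from meas import *
plan((.5692,-.367,.221,-90))
d=get_image("top"); P=world(d); rect(d,P,(.553,-.0071),.04,.032,.05,"B placed"); rect(d,P,(.553,-.0071),.04,.018,.03,"A visible")
s=get_image("scene"); S=world(s); k=(np.hypot(S[...,0]-.569,S[...,1]+.366)<.025)&(S[...,2]>.02)&(S[...,2]<.1); print(k.sum(),S[k].mean(0).round(3),S[k].max(0).round(3),S[k].min(0).round(3))
E
```

```text
t 22.9 p [ 0.5698 -0.3657  0.3086] yaw -90.0 gap 55.1 F [ 0.4  0.2 -0.2] q [ -4  41  52  95 -36  62 -31]
[-0.   0.1  8.8] [-0.003  0.002  0.001]
B placed c 0.5544 -0.0074 mean [ 0.5542 -0.0075] L,W 46 30 long axis deg 4.2 z 0.0413 n 270
A visible c 0.5522 -0.007 mean [ 0.5459 -0.009 ] L,W 50 36 long axis deg 3.0 z 0.0252 n 77
154 [ 0.561 -0.364  0.065] [ 0.579 -0.355  0.089] [ 0.554 -0.381  0.02 ]
```

Emit:
play_rows(jaw=[0.3,0.3,0.3,0.3,0.3,0.3], linear=[[0,0.1,3],[0,0.1,6],[0,0.1,8.6],[0,0.1,8.6],[0,0.1,8.6],[0,0.1,8.6]], twist=[[0,0,0],[0,0,0],[0,0,0],[0,0,0],[0,0,0],[0,0,0]])

```text
clock: 23.6
ee_pos: [0.5702, -0.3679, 0.2258]
orientation: [[1.0, 0.001, 0.002], [0.001, -1.0, -0.001], [0.002, 0.001, -1.0]]
contact_force: [-0.1, 0.2, 1.5]
finger_gap: 0.65
grasp_force: 0.0
```

```bash
python3 - <<'E'
from h import *
plan((.5692,-.367,.221,-90))
s=get_image("scene"); cv2.imwrite("pics/g1.png",cv2.resize(s["image"][80:220,290:430],None,fx=4,fy=4,interpolation=cv2.INTER_CUBIC))
E
```

```text
t 23.6 p [ 0.5702 -0.3679  0.2258] yaw -90.0 gap 55.3 F [-0.1  0.2  1.5] q [ -1  46  47  98 -41  55 -27]
[-0.1 -0.1  0.5] [ 0.001 -0.002  0.001]
```

View pics/g1.png

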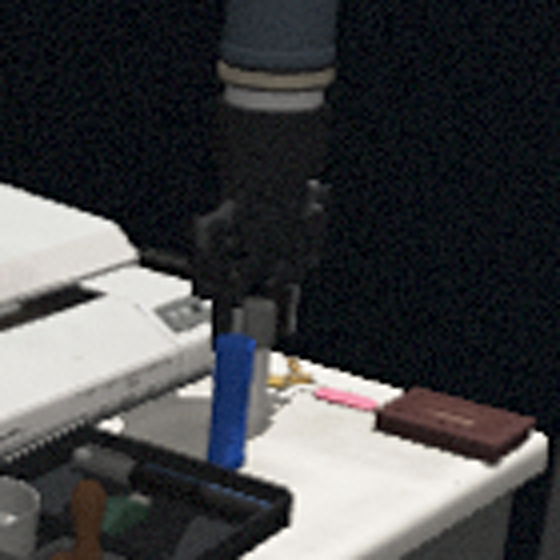

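The grey-capped stick is between the fingers at (262,320).

Emit:
play_rows(jaw=[-1,-1,-1,-1,-1,-1,-1,-1,-1,-1], linear=[[0,0,0.2],[0,0,0.3],[0,0,0.3],[0,0,0.3],[0,0,0.3],[0,0,-2],[0,0,-5],[0,0,-8],[0,0,-10],[0,0,-10]], twist=[[0,0,0],[0,0,0],[0,0,0],[0,0,0],[0,0,0],[0,0,0],[0,0,0],[0,0,0],[0,0,0],[0,0,0]])

```text
clock: 24.65
ee_pos: [0.5698, -0.369, 0.3268]
orientation: [[1.0, -0.0, 0.004], [-0.0, -1.0, -0.003], [0.004, 0.003, -1.0]]
contact_force: [-0.4, -0.6, -0.1]
finger_gap: 0.297
grasp_force: 39.3
```

```bash
python3 - <<'E'
from h import *
plan((.477,-.0131,.33,-90))
s=get_image("scene"); S=world(s); k=(np.hypot(S[...,0]-.57,S[...,1]+.367)<.02)&(S[...,2]>.06)&(S[...,2]<.2)
for lo in np.arange(.09,.2,.015):
    q=S[k&(S[...,2]>lo)&(S[...,2]<lo+.015)]
    if len(q): print(lo.round(3),len(q),q.mean(0).round(4))
E
```

```text
t 24.65 p [ 0.5698 -0.369   0.3268] yaw -90.0 gap 25.2 F [-0.4 -0.6 -0.1] q [ -4  40  53  94 -35  63 -31]
[ -9.3 -35.6  -0.5] [ 0.003 -0.004 -0.   ]
0.105 47 [ 0.563  -0.3622  0.1127]
0.12 53 [ 0.5637 -0.3626  0.1278]
0.135 46 [ 0.5629 -0.3629  0.1427]
0.15 47 [ 0.562  -0.3618  0.1574]
0.165 47 [ 0.5591 -0.3614  0.1725]
0.18 53 [ 0.5607 -0.365   0.1879]
0.195 9 [ 0.5688 -0.3848  0.1975]
```

Emit:
play_rows(jaw=[-1,-1,-1,-1,-1,-1,-1,-1,-1,-1], linear=[[0,0,-3],[-2,-2,-3],[-9.2,-35.6,-3],[-9.2,-35.6,-3],[-9.2,-35.6,-3],[-9.2,-35.6,-3],[-9.2,-35.6,-3],[-9.2,-35.6,-3],[-9.2,-35.6,-3],[-9.2,-35.6,-3]], twist=[[0,0,0],[0,0,0],[0,0,0],[0,0,0],[0,0,0],[0,0,0],[0,0,0],[0,0,0],[0,0,0],[0,0,0]])

```text
clock: 25.7
ee_pos: [0.4764, -0.0044, 0.3517]
orientation: [[1.0, 0.013, -0.006], [0.013, -1.0, 0.002], [-0.006, -0.002, -1.0]]
contact_force: [0.0, 0.2, -0.1]
finger_gap: 0.297
grasp_force: 39.5
```

```bash
python3 - <<'E'
from h import *
plan((.4778,-.0131,.28,-90))
E
```

```text
t 25.7 p [ 0.4764 -0.0044  0.3517] yaw -89.3 gap 25.2 F [ 0.   0.2 -0.1] q [-58  22  67 120 -25  54 -66]
[0.2 0.9 7.2] [-0.002  0.006  0.013]
```

Emit:
play_rows(jaw=[-1,-1,-1,-1,-1,-1,-1,-1], linear=[[0,0.5,1],[0,0.5,3],[0,0.5,5],[0,0.5,6],[0,0.5,6],[0,0.5,6],[0,0.5,6],[0,0.5,6]], twist=[[0,0,-0.15],[0,0,-0.3],[0,0,-0.4],[0,0,-0.4],[0,0,-0.4],[0,0,-0.4],[0,0,-0.4],[0,0,-0.4]])

```text
clock: 26.5
ee_pos: [0.4779, -0.0171, 0.2946]
orientation: [[0.921, 0.389, 0.001], [0.389, -0.921, 0.0], [0.001, 0.0, -1.0]]
contact_force: [-0.2, 0.2, -1.1]
finger_gap: 0.299
grasp_force: 39.4
```

```bash
python3 - <<'E'
from h import *
plan((.4778,-.0131,.27,-66))
s=get_image("scene"); S=world(s); k=(np.hypot(S[...,0]-.477,S[...,1]+.013)<.025)&(S[...,2]>.045)&(S[...,2]<.15)
for lo in np.arange(.045,.15,.015):
    q=S[k&(S[...,2]>lo)&(S[...,2]<lo+.015)]
    if len(q): print(lo.round(3),len(q),q.mean(0).round(4),q.min(0)[2].round(3))
E
```

```text
t 26.5 p [ 0.4779 -0.0171  0.2946] yaw -67.1 gap 25.4 F [-0.2  0.2 -1.1] q [-46  24  54 123 -27  46 -42]
[ 0.1 -0.4  2.5] [ 0.    -0.001 -0.019]
0.06 8 [ 0.4705 -0.0135  0.0743] 0.073
0.075 83 [ 0.4708 -0.0113  0.0824] 0.075
0.09 80 [ 0.4705 -0.0113  0.0975] 0.09
0.105 71 [ 0.4696 -0.0113  0.1123] 0.106
0.12 88 [ 0.4667 -0.0069  0.1285] 0.12
0.135 114 [ 0.4661 -0.0056  0.1426] 0.135
```

Emit:
play_rows(jaw=[-1,-1,-1,-1,-1,-1], linear=[[0.1,-0.4,1],[0.1,-0.4,2.2],[0.1,-0.4,2.2],[0.1,-0.4,2.2],[0.1,-0.4,2.2],[0.1,-0.4,2.2]], twist=[[0,0,0],[0,0,0],[0,0,0],[0,0,0],[0,0,0],[0,0,0]])

```text
clock: 27.15
ee_pos: [0.4771, -0.0131, 0.2722]
orientation: [[0.921, 0.389, 0.0], [0.389, -0.921, 0.0], [0.0, 0.0, -1.0]]
contact_force: [0.2, -0.1, -0.5]
finger_gap: 0.293
grasp_force: 39.4
```

```bash
python3 - <<'E'
from h import *
plan((.4778,-.0131,.2295,-67))
E
```

```text
t 27.15 p [ 0.4771 -0.0131  0.2722] yaw -67.1 gap 24.9 F [ 0.2 -0.1 -0.5] q [-44  26  52 124 -30  44 -40]
[0.1 0.  4.3] [ 0.    -0.    -0.002]
```

Insert to about 3 mm above the bore floor.

Emit:
play_rows(jaw=[-1,-1,-1,-1,-1,-1], linear=[[0,0,1],[0,0,2],[0,0,3],[0,0,4],[0,0,4],[0,0,4]], twist=[[0,0,0],[0,0,0],[0,0,0],[0,0,0],[0,0,0],[0,0,0]])

```text
clock: 27.75
ee_pos: [0.4769, -0.0132, 0.2317]
orientation: [[0.921, 0.389, -0.001], [0.389, -0.921, -0.0], [-0.001, -0.0, -1.0]]
contact_force: [-0.2, 0.3, -1.1]
finger_gap: 0.298
grasp_force: 39.4
```

```bash
python3 - <<'E'
from h import *
plan((.4778,-.0131,.2295,-67))
E
```

```text
t 27.75 p [ 0.4769 -0.0132  0.2317] yaw -67.1 gap 25.3 F [-0.2  0.3 -1.1] q [-40  30  47 125 -35  39 -36]
[0.1 0.  0.2] [-0.     0.001 -0.002]
```

Inserted freely. I lower the last bit, open and rise.

Emit:
play_rows(jaw=[-1,-1,0.1,0.1,0.1,0.1,0.1,0.1,0.1,0.1], linear=[[0,0,0.2],[0,0,0.2],[0,0,0.2],[0,0,0.2],[0,0,0.2],[0,0,-2],[0,0,-5],[0,0,-8],[0,0,-10],[0,0,-10]], twist=[[0,0,0],[0,0,0],[0,0,0],[0,0,0],[0,0,0],[0,0,0],[0,0,0],[0,0,0],[0,0,0],[0,0,0]])

```text
clock: 28.75
ee_pos: [0.4779, -0.0133, 0.3343]
orientation: [[0.921, 0.389, 0.005], [0.389, -0.921, 0.002], [0.006, 0.001, -1.0]]
contact_force: [0.6, -0.5, -0.3]
finger_gap: 0.552
grasp_force: 0.0
```

```bash
python3 - <<'E'
from h import *
from meas import *
plan((.4778,.2,.33,-67))
s=get_image("scene"); S=world(s); k=(np.hypot(S[...,0]-.477,S[...,1]+.013)<.02)&(S[...,2]>.042)&(S[...,2]<.13)
print(k.sum(),S[k].mean(0),S[k].max(0))
rect(s,S,(.685,.004),.09,.06,.12,"mug")
cv2.imwrite("pics/f1.png",cv2.resize(s["image"][120:260,180:380],None,fx=4,fy=4,interpolation=cv2.INTER_CUBIC))
E
```

```text
t 28.75 p [ 0.4779 -0.0133  0.3343] yaw -67.1 gap 46.9 F [ 0.6 -0.5 -0.3] q [-51  20  59 121 -23  50 -46]
[  8.3 -19.7   0.5] [ 0.001 -0.006 -0.001]
347 [ 0.47057808 -0.00855736  0.07312802] [0.49674421 0.00437642 0.09811226]
mug c 0.6846 -0.0037 mean [0.6725 0.0042] L,W 109 82 long axis deg -20.6 z 0.0799 n 888
```

View pics/f1.png

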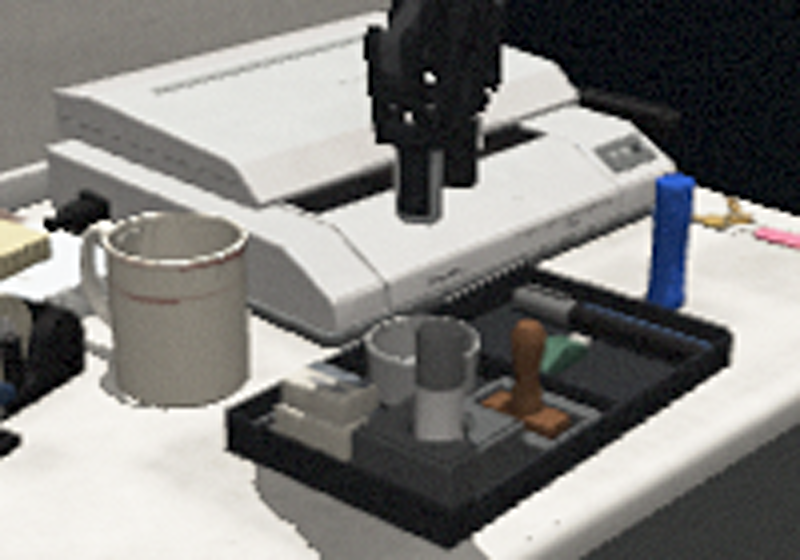

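Emit:
play_rows(jaw=[0.1,0.1,0.1,0.1,0.1,0.1,0.1,0.1], linear=[[2,-5,0],[4,-10,0],[6,-15,0],[8,-19,0],[8,-19,0],[8,-19,0],[8,-19,0],[8,-19,0]], twist=[[0,0,0],[0,0,0],[0,0,0],[0,0,0],[0,0,0],[0,0,0],[0,0,0],[0,0,0]])

```text
clock: 29.6
ee_pos: [0.4767, 0.1911, 0.3318]
orientation: [[0.923, 0.386, -0.001], [0.386, -0.923, -0.0], [-0.001, 0.0, -1.0]]
contact_force: [0.2, 0.3, -0.7]
finger_gap: 0.548
grasp_force: 0.0
```

```bash
python3 - <<'E'
from meas import *
plan()
d=get_image("top"); P=world(d)
rect(d,P,(.477,-.013),.03,.08,.11,"glue top"); rect(d,P,(.553,-.0071),.04,.032,.05,"B"); rect(d,P,(.482,-.091),.03,.055,.08,"stamp"); rect(d,P,(.527,-.172),.045,.013,.025,"rem"); rect(d,P,(.685,.004),.09,.06,.15,"mug")
E
```

```text
t 29.6 p [0.4767 0.1911 0.3318] yaw -67.3 gap 46.6 F [ 0.2  0.3 -0.7] q [-70  24  57 116 -26  53 -67]
glue top c 0.4773 -0.0143 mean [ 0.4775 -0.0142] L,W 25 24 long axis deg -42.6 z 0.096 n 124
B c 0.5543 -0.0074 mean [ 0.5542 -0.0075] L,W 46 30 long axis deg 4.5 z 0.0415 n 270
stamp c 0.4829 -0.0898 mean [ 0.4825 -0.09  ] L,W 18 18 long axis deg 89.4 z 0.0706 n 63
rem c 0.5268 -0.1712 mean [ 0.5265 -0.1697] L,W 52 20 long axis deg -86.1 z 0.0173 n 149
mug c 0.6844 0.0075 mean [0.6879 0.0026] L,W 105 82 long axis deg 41.8 z 0.0882 n 434
```

Everything is in place: the glue top is at 96 mm (95 expected) and the mug has not moved. I hand in.

```bash
python3 -c "
from bench import workorder; print(workorder.finish_job())"
```

```text
the job is handed in; nothing more can be done
None
```

I put all five supplies in their places in the tray, released them and handed the job in at about 30 s. The last camera check showed each in position and the mug unmoved; no verdict came back.

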